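Tip a bottle out of a tall canister over a ledge

TASK

The small reagent bottle sits at the bottom of the tall square metal canister, too deep to reach, so tip it out into the white tray: stand the canister's foot on the table in front of the tipping stand, lean it at a slant against the stand's ledge with the bottle still inside, and let go of it. Then take hold of it again in its lower half and finish the tip, so that the canister is left lying mouth-down in the chute of the stand, pointing at the tray, and the bottle lies in the tray, clear of the canister. Leave the timer, the culture dish, the screwdriver and the flat carton where they are.

Things in the scene. Friction and masses are not known exactly. Their poses are not given: they have to be found in the camera images.
- canister: tall square canister of plain sheet metal, open at the top: 58 x 58 mm outside, 200 mm tall, walls 2.5 mm, floor 4 mm, 0.15 to 0.3 kg. Stands upright at the start at any place in front (robot's right) of the stand, turned at most 0.4 rad from the world axes. Origin: centre of its underside; z along its length towards the mouth; x and y square to its sides
- canister_mouth (a point): centre of the canister's mouth, 200 mm from its origin along its z
- bottle: small round screw-cap bottle with a pale body, white cap, 45 mm in diameter, 88 mm tall, about 0.09 kg, smooth: it slides by itself once the canister slopes mouth-down by 15 degrees or more. Starts standing on the canister's floor. Origin: centre of its underside; z towards the cap
- stand: tipping stand of grey sheet metal fixed to the table, 98 mm wide, 112 mm long, with a ledge 90 mm high at its front and a chute falling away behind it. Origin: on the table straight below the ledge; local x points level from the ledge down the chute to the tray (about world +y), y across, z up. In front of the ledge (local x negative, robot's right) is free table
- stand_ledge (a point): middle of the ledge, a round steel edge along the stand's y, 90 mm above the table; here the grey rubber-lined chute floor starts: 125 mm long, falling 30 degrees below level along the stand's x, 74 mm wide between side rails 18 mm high that begin 23 mm past the ledge. The canister, lying on it with 50 to 80 mm of its foot end overhanging before the ledge, stays by friction
- tray: white open tray 170 mm (local x) by 140 mm, 3 mm thick, fixed to the table at the low end of the chute; the wall under the chute end is 15 mm high, the other three 40 mm. Origin: centre of its underside; its axes are parallel to the stand's
- timer: small desk timer 41x68x55 mm; a bystander, not to be moved; origin at the centre of its underside
- screwdriver: screwdriver lying flat, 160 mm long; a bystander, not to be moved; origin at the centre of its underside
- dish: clear lidded culture dish, 64 mm across, 18 high; a bystander, not to be moved; origin at the centre of its underside
- carton: flat carton 85x130x42 mm; a bystander, not to be moved; origin at the centre of its underside

How it is judged:
By the outcome, as a careful person would: the job done as asked, in the order asked, and still so for the second after the job is handed in, with the robot touching nothing.
It also fails if it takes over 64 s, if anything falls off the work surface, if the arm or the gripper's body presses on something with over 40 N, if the wrist force passes 120 N, or if a joint passes its speed limit or range.

ROBOT

A 7-joint arm with a two-finger parallel gripper is mounted at the origin on a cart in front of the work surface, level with it; the furniture and walls round the work are solid. World frame = base frame: x ahead of the robot, y to its left, z up, the work surface at z = 0. Lengths are in m, angles in rad, forces in N, time in s.
With the tool pointing down it reaches from about 0.425 to 0.925 m from the base axis. Payload 6.8 kg.
Tool frame: the origin (TCP) lies midway between the tips of the shut fingers; the grasp point (between the pads) lies 19 mm behind it; z points along the fingers, y is the direction in which the jaws open and shut (so a half turn about z gives the same grasp; the last joint's range is limited). The gripper opens to 85 mm and grips with 20 to 120 N. Pads are 22 mm wide; open, the fingers measure 114 mm over their backs; the gripper's body (76 mm by 85 mm) begins 54 mm behind the grasp point. The pads swing forward as they close: fully open they stand 13 mm farther back than shut.
Start: joints at [1.001, 0.477, 0.022, 1.555, -0.011, 1.109, -0.083], TCP at [0.301, -0.604, 0.206] pointing down, gripper open.
Joint ranges: [-2.96, 2.96], [-0.34, 2.1], [-1.41, 1.46], [0.24, 2.44], [-1.37, 4.51], [0.17, 1.92], [-2.96, 2.96]. Speed limits (rad/s): [2.39, 2.39, 3.14, 3.14, 3.14, 3.14, 3.14].

INTERFACE

Orientations are given as a unit quaternion [w, x, y, z].
In Python, from station import bot, vision gives the robot as it stands.
- The arm moves only by the tool move_arm, never from a script. Its argument "increments" is text: rows parted by semicolons, each of 7 numbers parted by spaces: the opening, from 0 (shut) to 1 (fully open), then the shift along the world's x, y, z in mm, then the turn, a rotation vector about the world's x, y, z in rad. In form: grip x y z rx ry rz; .... A call has exactly 8 rows; each row shifts and turns the commanded pose from where the row before left it; what a row does not reach is not made up. A row lasts 1/8 s, in which the tool goes at most 62.5 mm and 10.7 degrees, less where a joint would pass 70% of its speed; a pose out of reach is approached as far as the arm can. A call with a gripper value outside its range is refused whole. The fingers move at their own pace and stop on an object; "newtons" is the grip in N (left out, the last holds). Time passes only in rows, so rows that do not move let the fingers close, or fill a call up. It gives the time, the measured TCP pose, the force and the opening at its end, in the units of the state.
- bot.get_obs(): the state, without advancing time (a new reading comes with each control period).
- vision.read_camera(name): name is "side" or "top"; returns (picture, depth): 384x512x3 uint8, red, green, blue; 384x512 float32, m along the optical axis (not along the pixel's ray), 0 where there is no reading.
- vision.calibration(name): a dict with "fx", "fy", "cx", "cy" (pixels), "R" (3x3) and "t" (3): a world point X has camera coordinates R X + t. Camera axes: x right, y down, z forward; pixel columns grow to the right and rows downward; lengths in m; the calibration is good to about 2 mm. A picture is of the moment at which its call begins. calibration takes no time and is no camera call.
- bot.hand_in(): hands the job in, once; it reports no verdict.
The state is a dict: "t": time; "q": joint angles; "joint_vel": joint speeds; "joint_torque": joint torques, N m; "eef_pos": TCP position; "tool_rot": TCP orientation; "contact_force": force on the tool from outside, world axes, zero at the start; "torque": the same for the moment, N m; "gripper_width": opening from 0.0 (shut) to 1.0 (fully open).
Only numpy, scipy, OpenCV 4.12 (cv2) and the standard library are available. Lean on these libraries where they do the work, as an engineer would, in place of code of your own. Each camera call takes 0.05 s, during which the arm holds its last target.

## Working session

There is one attempt and no reset: what is moved stays moved. The work goes in short steps, Python scripts to look and compute and a tool call to move; the robot and the scene stay as the last step left them, time stands still between calls to the robot, and variables do not carry over. Pictures are saved under pics/ and viewed, and the job is handed in when it is done.

Besides the shell and the picture viewer there is one more tool, called by a JSON object that holds its "name" and its "arguments", one argument or row to a line. move_arm: Moves the arm, as the interface text tells. Its arguments: {"type":"object","properties":{"increments":{"type":"string"},"newtons":{"type":"number"}},"required":["increments"]}

```bash
mkdir -p pics; ls; python3 - <<'E'
from station import bot, vision
import cv2,numpy as np
o=bot.get_obs(); print({k:np.round(v,3).tolist() for k,v in o.items()})
for n in("side","top"):
    p,d=vision.read_camera(n); cv2.imwrite(f"pics/{n}0.png",p[:,:,::-1]); np.savez(f"{n}0.npz",p=p,d=d)
    c=vision.calibration(n); print(n,{k:np.round(v,4).tolist() for k,v in c.items()})
E
```

```text
pics
{'t': 0.0, 'q': [1.001, 0.478, 0.022, 1.556, -0.012, 1.109, -0.083], 'joint_vel': [0.002, -0.001, -0.0, -0.001, 0.0, -0.002, -0.001], 'joint_torque': [-0.001, -59.645, 1.608, -28.12, 0.013, 0.009, 0.0], 'eef_pos': [0.301, -0.604, 0.205], 'tool_rot': [-0.001, 0.973, 0.229, -0.0], 'contact_force': [0.018, 0.474, -0.718], 'torque': [-0.029, -0.027, -0.016], 'gripper_width': 1.001}
side {'fx': 430.1344, 'fy': 430.1344, 'cx': 257.7189, 'cy': 190.4096, 'R': [[0.453, 0.8915, 0.0009], [0.7156, -0.3631, -0.5967], [-0.5316, 0.271, -0.8025]], 't': [-0.251, -0.2787, 1.5923]}
top {'fx': 485.7258, 'fy': 485.7258, 'cx': 244.8653, 'cy': 194.0622, 'R': [[-0.0291, -0.9991, -0.0307], [-0.9821, 0.0343, -0.185], [0.1859, 0.0248, -0.9823]], 't': [0.0294, 0.521, 1.2538]}
```

View pics/side0.png

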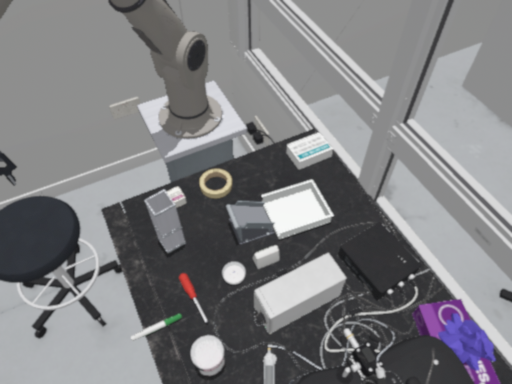

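View pics/top0.png

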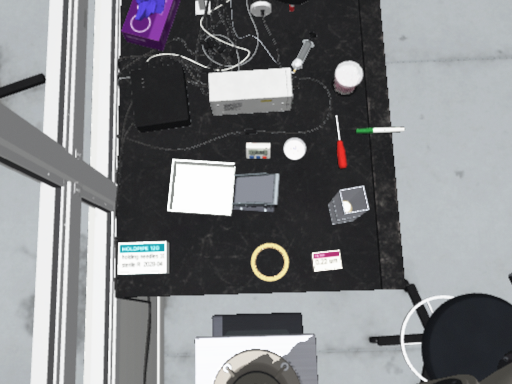

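```bash
cat > h.py <<'E'
import numpy as np,cv2
from station import bot,vision
def cloud(n,d):
    c=vision.calibration(n);v,u=np.mgrid[:d.shape[0],:d.shape[1]]
    P=np.stack([(u-c['cx'])/c['fx']*d,(v-c['cy'])/c['fy']*d,d],-1)
    W=(P-np.array(c['t']))@np.array(c['R']); W[d<=0]=np.nan
    return W
def heightmap(W,p,x0=.3,x1=.95,y0=-.4,y1=.45,s=.0012):
    nx=int((x1-x0)/s);ny=int((y1-y0)/s)
    im=np.zeros((nx,ny,3),np.uint8)
    q=W.reshape(-1,3);ok=np.isfinite(q).all(1);q=q[ok];pp=p.reshape(-1,3)[ok]
    o=np.argsort(q[:,2]);q=q[o];pp=pp[o]
    i=((x1-q[:,0])/s).astype(int);j=((y1-q[:,1])/s).astype(int)
    k=(i>=0)&(i<nx)&(j>=0)&(j<ny);im[i[k],j[k]]=pp[k][:,::-1]
    return im
E
python3 - <<'E'
from h import *
for n in("top","side"):
    z=np.load(n+"0.npz");p,d=z['p'],z['d'];W=cloud(n,d)
    cv2.imwrite(f"pics/crop_{n}.png",cv2.resize(p[120:290,100:400,::-1] if n=="top" else p[130:300,100:360,::-1],None,fx=2.6,fy=2.6,interpolation=cv2.INTER_CUBIC))
    def c(m,name):
        q=W[m];q=q[np.isfinite(q).all(1)]
        if len(q)>10:print(n,name,len(q),np.round(q.min(0),3),np.round(q.max(0),3),np.round(np.median(q,0),3))
    if n=="top":
        for nm,(u0,v0,u1,v1) in dict(can=(322,180,375,228),stand=(230,168,284,216),tray=(162,155,238,220),timer=(243,140,274,162),dish=(280,134,310,163),scr=(333,112,350,170),box=(115,238,172,278),tape=(248,240,292,284),small=(310,248,345,273)).items():
            m=np.zeros(d.shape,bool);m[v0:v1,u0:u1]=True
            c(m&(W[:,:,2]>0.008),nm)
    m=(abs(W[:,:,2])<.01)&(W[:,:,0]>.3)&(W[:,:,0]<.9); print('table z',np.nanmedian(W[m][:,2]))
    # canister rim
    m=(W[:,:,2]>.185)&(W[:,:,2]<.215)&(W[:,:,1]<0)&(W[:,:,1]>-.35)&(W[:,:,0]<.7);c(m,'rim')
    q=W[m];r=cv2.minAreaRect(q[:,:2].astype(np.float32)*1000);print(r,cv2.boxPoints(r).round())
    for lo,hi,nm in((.08,.1,'ledge'),(.06,.08,'c'),(.04,.06,'c2')):
        m=(W[:,:,2]>lo)&(W[:,:,2]<hi)&(W[:,:,1]<.15)&(W[:,:,1]>-.1)&(W[:,:,0]<.6)&(W[:,:,0]>.4);c(m,nm)
        if m.sum()>5:
            q=W[m];r=cv2.minAreaRect(q[:,:2].astype(np.float32)*1000);print(r)
E
```

```text
top can 1128 [ 0.437 -0.331  0.008] [ 0.561 -0.194  0.206] [ 0.472 -0.247  0.126]
top stand 1484 [ 0.47  -0.087  0.008] [0.603 0.056 0.096] [ 0.529 -0.017  0.062]
top tray 954 [0.467 0.032 0.008] [0.646 0.233 0.055] [0.562 0.135 0.033]
top timer 383 [ 0.629 -0.057  0.009] [0.663 0.009 0.061] [ 0.643 -0.025  0.046]
top dish 421 [ 0.62  -0.159  0.009] [ 0.689 -0.096  0.027] [ 0.651 -0.127  0.019]
top scr 261 [ 0.591 -0.268  0.008] [ 0.75  -0.237  0.03 ] [ 0.634 -0.253  0.019]
top box 1686 [0.314 0.226 0.008] [0.419 0.374 0.051] [0.36  0.29  0.042]
top tape 525 [ 0.29  -0.096  0.008] [0.391 0.007 0.034] [ 0.342 -0.047  0.025]
top small 562 [ 0.312 -0.235  0.008] [ 0.375 -0.158  0.041] [ 0.339 -0.195  0.033]
table z 0.0009183075365213978
top rim 228 [ 0.075 -0.278  0.185] [ 0.503 -0.001  0.214] [ 0.471 -0.244  0.199]
((281.6380615234375, -150.02960205078125), (80.36898803710938, 502.8889465332031), 63.31443786621094) [[  39.  -73.]
 [ 488. -299.]
 [ 524. -227.]
 [  75.   -1.]]
top ledge 327 [ 0.484 -0.076  0.08 ] [ 0.57  -0.009  0.096] [ 0.527 -0.061  0.086]
((527.1718139648438, -43.5047
[... 532 characters left out ...]
(-30.7904052734375, -160.36514282226562), (1056.319091796875, 304.5444641113281), 4.09470272064209) [[-568.  -46.]
 [-547. -350.]
 [ 507. -275.]
 [ 485.   29.]]
side ledge 234 [ 0.487 -0.078  0.08 ] [ 0.575 -0.015  0.092] [ 0.533 -0.062  0.084]
((530.5811767578125, -45.44332504272461), (60.10698699951172, 85.73884582519531), 85.83952331542969)
side c 337 [ 0.484 -0.068  0.06 ] [0.576 0.019 0.08 ] [ 0.529 -0.032  0.07 ]
((531.5186767578125, -27.654747009277344), (88.30007934570312, 87.65786743164062), 85.5731430053711)
side c2 316 [ 0.472 -0.065  0.04 ] [0.581 0.135 0.06 ] [0.532 0.003 0.05 ]
((520.9241333007812, 29.90258026123047), (96.68177032470703, 202.24562072753906), 45.670318603515625)
```

View pics/crop_top.png

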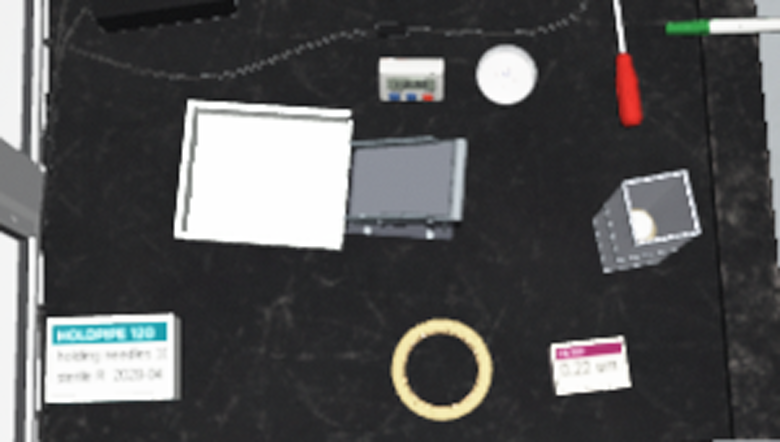

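View pics/crop_side.png

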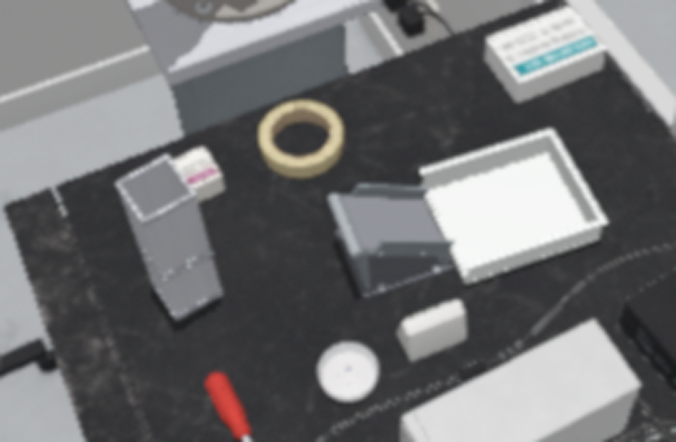

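```bash
cat >> h.py <<'E'
def at(n,u,v,z):
    c=vision.calibration(n);R=np.array(c['R']);t=np.array(c['t'])
    r=R.T@np.array([(u-c['cx'])/c['fx'],(v-c['cy'])/c['fy'],1]);o=-R.T@t
    return o+r*(z-o[2])/r[2]
E
python3 - <<'E'
from h import *
T=lambda x,y,z:np.round(at('top',100+x/2.6,120+y/2.6,z)*1000)[:2]
S=lambda x,y,z:np.round(at('side',100+x/2.6,130+y/2.6,z)*1000)[:2]
print('tray far top',T(190,100,.04),T(176,239,.04),'near',T(352,110,.04),T(342,248,.04))
print('ledge T',T(466,139,.09),T(462,221,.09),'S',S(331,196,.09),S(354,255,.09))
print('can T',[T(*a,.2) for a in((624,181),(688,171),(700,232),(636,243))])
print('can S',[S(*a,.2) for a in((117,184),(169,157),(194,189),(140,222))])
print('can foot T',T(606,271,0))
print('dish',T(507,75,.018),'timer',[T(*a,.055) for a in((380,58),(443,58))])
E
```

```text
tray far top [630. 208.] [482. 222.] near [613.  36.] [466.  50.]
ledge T [565. -80.] [482. -72.] S [491. -67.] [572. -76.]
can T [array([ 496., -216.]), array([ 503., -274.]), array([ 447., -280.]), array([ 439., -223.])]
can S [array([ 453., -277.]), array([ 445., -219.]), array([ 494., -211.]), array([ 507., -271.])]
can foot T [ 438. -225.]
dish [ 651. -130.] timer [array([664.,   5.]), array([661., -61.])]
```

{"name": "move_arm", "arguments": {
  "increments": "1 21 44 20 0 0 0.154; 1 21 44 20 0 0 0.154; 1 22 45 15 0 0 0.154; 1 22 45 5 0 0 0.154; 1 22 45 0 0 0 0.154; 1 22 45 0 0 0 0.154; 1 21 45 0 0 0 0.154; 1 21 45 0 0 0 0.154",
  "newtons": 60
}}

```text
t: 1.1
eef_pos: [0.473, -0.2447, 0.2653]
tool_rot: [-0.0, 0.66, 0.751, -0.0]
contact_force: [-0.2, 0.6, 0.6]
gripper_width: 1.001
```

{"name": "move_arm", "arguments": {
  "increments": "1 0 -2 -30 0 0 0; 1 0 0 -40 0 0 0; 1 0 0 -35 0 0 0; 1 0 0 -18 0 0 0; 0 0 0 0 0 0 0; 0 0 0 0 0 0 0; 0 0 0 0 0 0 0; 0 0 0 0 0 0 0"
}}

```text
t: 2.1
eef_pos: [0.4735, -0.2488, 0.1437]
tool_rot: [0.001, 0.662, 0.749, 0.0]
contact_force: [-0.9, -0.4, 4.0]
gripper_width: 0.672
```

```bash
cat >> h.py <<'E'
def snap(k):
    o=bot.get_obs(); print({a:np.round(v,3).tolist() for a,v in o.items() if a in('t','q','eef_pos','tool_rot','gripper_width','contact_force')})
    out={}
    for n,(a,b,c,d_) in dict(top=(100,300,90,400),side=(100,310,80,380)).items():
        p,d=vision.read_camera(n);np.savez(f"{n}_{k}.npz",p=p,d=d);out[n]=(p,cloud(n,d))
        cv2.imwrite(f"pics/{n}_{k}.png",cv2.resize(p[a:b,c:d_,::-1],None,fx=2.4,fy=2.4,interpolation=cv2.INTER_CUBIC))
    return out
E
python3 -c "
from h import *
snap(1)"
```

```text
{'t': 2.1, 'q': [0.66, 0.342, -0.356, 1.934, 0.152, 0.888, 0.35], 'eef_pos': [0.474, -0.249, 0.144], 'tool_rot': [0.001, 0.662, 0.749, 0.0], 'contact_force': [-0.868, -0.428, 4.005], 'gripper_width': 0.672}
```

View pics/side_1.png

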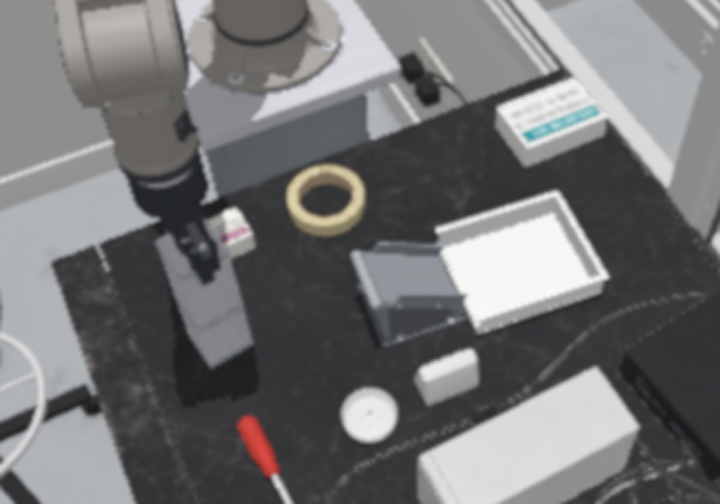

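{"name": "move_arm", "arguments": {
  "increments": "0 0 0 20 0 0 -0.05; 0 7 20 0 0 0 -0.085; 0 8 24 0 0 0 -0.085; 0 8 24 0 -0.104 0.01 0; 0 8 24 0 -0.104 0.01 0; 0 8 24 0 -0.104 0.01 0; 0 7 24 0 -0.104 0.01 0; 0 7 20 0 -0.105 0.01 0"
}}

```text
t: 3.2
eef_pos: [0.526, -0.0868, 0.1626]
tool_rot: [0.175, 0.715, 0.649, -0.192]
contact_force: [0.2, -0.3, -2.8]
gripper_width: 0.668
```

```bash
cat >> h.py <<'E'
from scipy.spatial.transform import Rotation as Ro
def tool():
    o=bot.get_obs();w=o['tool_rot'];R=Ro.from_quat([w[1],w[2],w[3],w[0]])
    M=R.as_matrix();print('y',M[:,1].round(3),'z',M[:,2].round(3))
    xs=np.array([.096,.995,0]);L=np.array([.528,-.075,0]);p=o['eef_pos']
    print('stand frame TCP xs',round(float((p-L)@xs),4),'ys',round(float((p-L)@[-.995,.096,0]),4),'z',round(float(p[2]),4),'pitch deg',np.degrees(np.arctan2(M[2,2],M[:,2]@xs)).round(1))
    return R
E
python3 -c "
from h import *
snap(2);tool()"
```

```text
{'t': 3.2, 'q': [-0.028, 0.399, -0.309, 1.925, 0.655, 1.167, -0.791], 'eef_pos': [0.526, -0.087, 0.163], 'tool_rot': [0.175, 0.715, 0.649, -0.192], 'contact_force': [0.229, -0.32, -2.821], 'gripper_width': 0.668}
y [ 0.996 -0.086 -0.001] z [-0.044 -0.496 -0.867]
stand frame TCP xs -0.0062 ys 0.0006 z 0.1607 pitch deg -119.8
```

View pics/side_2.png

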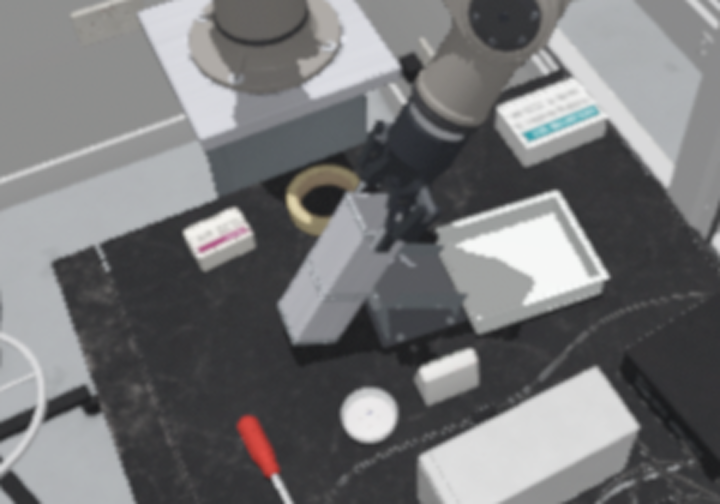

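{"name": "move_arm", "arguments": {
  "increments": "0 0 -3 -3 0 0 0; 0 0 0 -4 0 0 0; 0 0 0 -4 0 0 0; 0 0 0 -3 0 0 0; 0 0 0 -2 0 0 0; 0 0 0 0 0 0 0; 0 0 0 0 0 0 0; 0 0 0 0 0 0 0"
}}

```text
t: 4.3
eef_pos: [0.5259, -0.0912, 0.1466]
tool_rot: [0.174, 0.715, 0.649, -0.191]
contact_force: [-0.4, 0.5, -1.3]
gripper_width: 0.668
```

```bash
python3 -c "
from h import *
tool()
o=snap(3)
xs=np.array([.096,.995,0]);ys=np.array([-.995,.096,0]);L=np.array([.528,-.075,0])
p,W=o['side']
X=(W-L)@xs;Y=(W-L)@ys;Z=W[...,2]
m=(abs(Y+.02)<.006)|(abs(Y+.028)<.006)
m=(Y<-.024)&(Y>-.036)&(X>-.15)&(X<.13)&(Z>-.01)&(Z<.25)
print(m.sum())
q=np.c_[X[m],Z[m]]*1000
r=cv2.minAreaRect(q.astype(np.float32))
for x,z in q[::3].round():print((int(x),int(z)),end='')
"
```

```text
y [ 0.995 -0.097  0.001] z [-0.047 -0.498 -0.866]
stand frame TCP xs -0.0164 ys 0.0006 z 0.1466 pitch deg -120.0
{'t': 4.3, 'q': [-0.024, 0.419, -0.304, 1.938, 0.668, 1.138, -0.806], 'eef_pos': [0.526, -0.091, 0.147], 'tool_rot': [0.174, 0.715, 0.649, -0.191], 'contact_force': [-0.386, 0.473, -1.318], 'gripper_width': 0.668}
1256
(24, 249)(23, 248)(32, 242)(37, 247)(46, 241)(45, 231)(22, 243)(48, 225)(22, 241)(31, 231)(39, 227)(46, 227)(22, 236)(30, 230)(37, 230)(18, 237)(26, 235)(33, 232)(18, 233)(25, 231)(33, 227)(16, 227)(22, 230)(36, 222)(17, 228)(33, 218)(30, 208)(14, 221)(27, 213)(8, 213)(-11, 205)(-4, 203)(4, 199)(10, 205)(-10, 203)(-2, 199)(5, 201)(-15, 198)(-7, 195)(0, 197)(-17, 194)(-10, 192)(-2, 190)(4, 194)(-15, 192)(-7, 187)(-1, 192)(28, 169)(-19, 190)(-10, 183)(-3, 187)(23, 163)(-24, 184)(-16, 185)(-8, 179)(-1, 182)(25, 160)(-21, 180)(-14, 178)(-7, 182)(19, 158)(-29, 176)(-22, 177)(-14, 174)(-7, 175)(19, 153)(-28, 176)(-19, 168)(-12, 167)(-3, 159)(5, 157)(17, 149)(-32, 168)(-26, 171)(-18, 168)(-9, 158)(-1, 156)(8, 149)(16, 149)(-29, 168)(-20, 162)(-12, 156)(-4, 154)(5, 
[... 2290 characters left out ...]
-71, 27)(-62, 21)(-54, 17)(-30, -1)(-21, -3)(-13, -1)(-1, -6)(-102, 42)(-94, 36)(-86, 34)(-77, 26)(-68, 19)(-60, 14)(-39, -5)(-31, 4)(-23, 1)(-11, -3)(-106, 41)(-97, 34)(-89, 28)(-80, 22)(-72, 16)(-63, 10)(-54, 1)(-43, -3)(-34, -4)(-26, 0)(-103, 33)(-95, 26)(-87, 22)(-78, 17)(-55, -2)(-47, -1)(-38, -3)(-75, 2)(-64, -2)(-56, -1)(-47, -5)(-82, -1)(-70, -2)(-62, -4)(-54, 1)(-88, -1)(-80, -3)(-72, -1)(-64, 0)(-97, -1)(-89, -1)(-81, -1)(-72, -3)(-104, 1)(-95, -3)(-87, -4)(-79, -6)(-118, 0)(-110, -5)(-102, 2)(-93, -5)(-124, 1)(-116, -3)(-108, 0)(-97, -1)(-128, -3)(-119, -10)(-112, -4)(-103, -8)(-140, -2)(-132, 1)(-123, -1)(-115, -5)(-146, 2)(-138, -6)(-130, 0)(-147, 0)(-139, 0)(-148, -1)(-137, -5)
```

View pics/side_3.png

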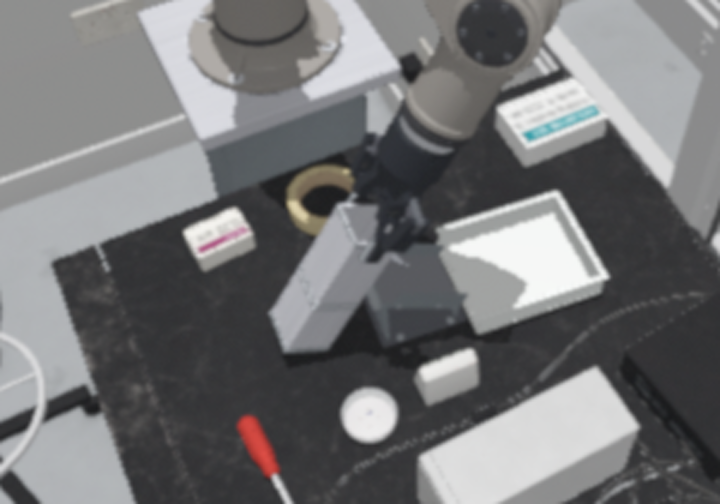

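View pics/top_3.png

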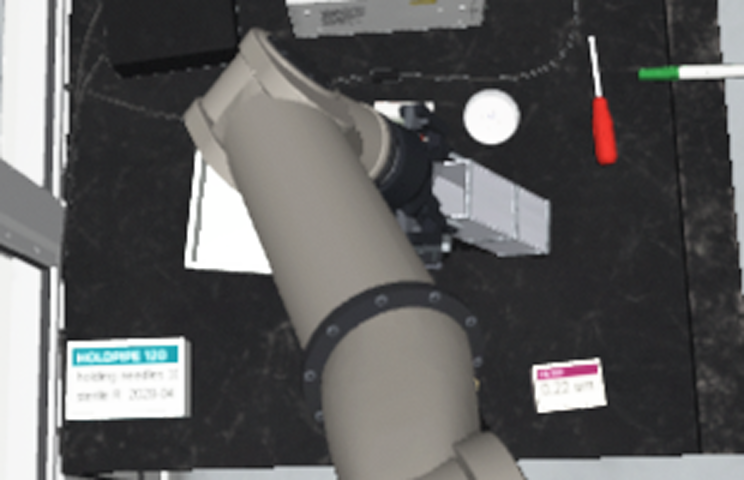

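{"name": "move_arm", "arguments": {
  "increments": "0 0 4 0 0 0 0; 0 1 5 0 0 0 0; 0 0 0 -2 0 0 0; 0 0 0 -2 0 0 0; 0 0 0 -1 0 0 0; 0 0 0 0 0 0 0; 0 0 0 0 0 0 0; 0 0 0 0 0 0 0"
}}

```text
t: 5.4
eef_pos: [0.5268, -0.0824, 0.1416]
tool_rot: [0.174, 0.715, 0.649, -0.191]
contact_force: [-0.1, -0.3, -2.6]
gripper_width: 0.668
```

```bash
python3 -c "
from h import *
tool();print(bot.get_obs()['contact_force'],bot.get_obs()['torque'])
"
```

```text
y [ 0.995 -0.097  0.001] z [-0.048 -0.498 -0.866]
stand frame TCP xs -0.0075 ys 0.0005 z 0.1416 pitch deg -120.0
[-0.05462598 -0.3497524  -2.57887646] [ 0.91774817 -0.06220113  0.0309966 ]
```

{"name": "move_arm", "arguments": {
  "increments": "0 0 0 -0.5 0 0 0; 0 0 0 -0.5 0 0 0; 0 0 0 -0.5 0 0 0; 0 0 0 -0.5 0 0 0; 0 0 0 0 0 0 0; 0 0 0 0 0 0 0; 0 0 0 0 0 0 0; 0 0 0 0 0 0 0"
}}

```text
t: 6.4
eef_pos: [0.527, -0.0819, 0.1402]
tool_rot: [0.174, 0.715, 0.649, -0.191]
contact_force: [-1.6, 2.2, 5.2]
gripper_width: 0.667
```

{"name": "move_arm", "arguments": {
  "increments": "0.7 0 0 0 0 0 0; 0.75 0 0 0 0 0 0; 0.85 0 0 0 0 0 0; 1 0 0 0 0 0 0; 1 0 0 0 0 0 0; 1 0 0 0 0 0 0; 1 0 0 0 0 0 0; 1 0 0 0 0 0 0"
}}

```text
t: 7.4
eef_pos: [0.5268, -0.0823, 0.1395]
tool_rot: [0.174, 0.715, 0.649, -0.191]
contact_force: [0.2, 0.5, 0.3]
gripper_width: 0.998
```

```bash
python3 -c "
from h import *
tool();snap(4)
"
```

```text
y [ 0.995 -0.097  0.001] z [-0.048 -0.498 -0.866]
stand frame TCP xs -0.0074 ys 0.0005 z 0.1395 pitch deg -120.0
{'t': 7.4, 'q': [-0.038, 0.432, -0.307, 1.937, 0.671, 1.136, -0.828], 'eef_pos': [0.527, -0.082, 0.14], 'tool_rot': [0.174, 0.715, 0.649, -0.191], 'contact_force': [0.153, 0.51, 0.301], 'gripper_width': 0.998}
```

View pics/side_4.png

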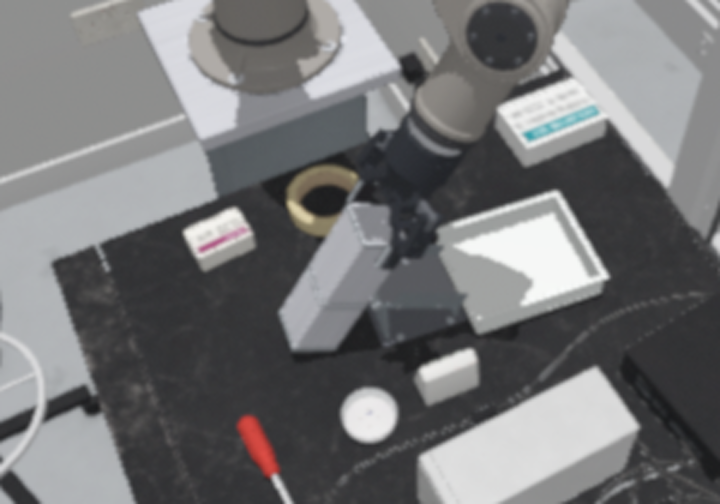

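{"name": "move_arm", "arguments": {
  "increments": "1 2 18 31 0 0 0; 1 2 18 31 0 0 0; 1 2 18 31 0 0 0; 1 -4 -40 15 0.149 -0.014 0; 1 -4 -45 10 0.149 -0.014 0; 1 -4 -45 10 0.149 -0.014 0; 1 -5 -45 5 0.149 -0.014 0; 1 -4 -45 0 0.149 -0.014 0"
}}

```text
t: 8.5
eef_pos: [0.5121, -0.2499, 0.2745]
tool_rot: [-0.075, 0.735, 0.668, 0.085]
contact_force: [1.7, 0.8, 0.2]
gripper_width: 0.999
```

```bash
python3 -c "
from h import *
tool();print(bot.get_obs()['q'])
o=snap(5)
xs=np.array([.096,.995,0]);ys=np.array([-.995,.096,0]);L=np.array([.528,-.075,0])
for n in o:
  p,W=o[n]
  X=(W-L)@xs;Y=(W-L)@ys;Z=W[...,2]
  # upper back face: points ; fit
  m=(abs(Y)<.022)&(X>-.14)&(X<.02)&(Z>.03)&(Z<.19)&(Z>1.732*(X+.053)+.02)
  q=np.c_[X[m],Z[m]]
  if len(q)>20:
    l=cv2.fitLine(q.astype(np.float32),cv2.DIST_HUBER,0,.01,.01).ravel();print(n,len(q),l,np.degrees(np.arctan2(l[1],l[0])))
  m=(X>-.14)&(X<.02)&(Z>.05)&(Z<.17)
  print(np.nanpercentile(Y[m],[1,5,50,95,99]))
"
```

```text
y [ 0.995 -0.096  0.003] z [ 0.025  0.225 -0.974]
stand frame TCP xs -0.1756 ys -0.001 z 0.2745 pitch deg -76.9
[ 0.65190353  0.31853046 -0.22512326  1.65430541 -0.15386505  1.25358677
  0.39314361]
{'t': 8.5, 'q': [0.652, 0.319, -0.225, 1.654, -0.154, 1.254, 0.393], 'eef_pos': [0.512, -0.25, 0.275], 'tool_rot': [-0.075, 0.735, 0.668, 0.085], 'contact_force': [1.686, 0.822, 0.188], 'gripper_width': 0.999}
top 547 [ 0.5011626   0.8653531  -0.05018178  0.11483857] 59.92305
[-0.52851768 -0.48910675 -0.01582294  0.46730262  0.47707638]
side 544 [ 0.4999595   0.86604875 -0.04968144  0.11403593] 60.002674
[-0.32334496 -0.31820611 -0.00397703  1.06793715  1.07297985]
```

View pics/side_5.png

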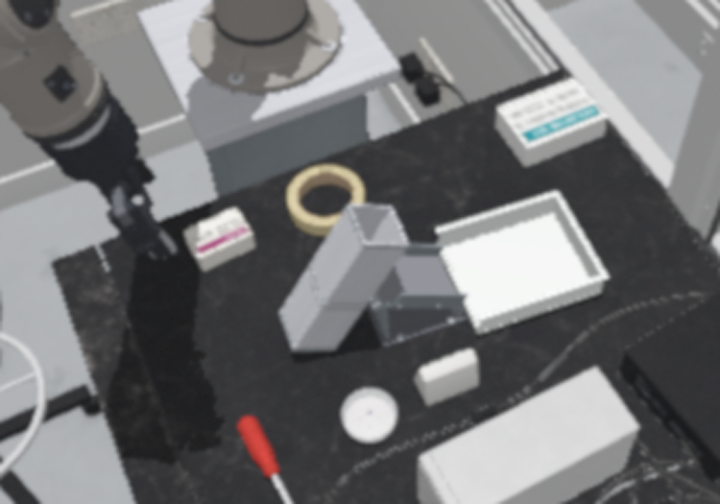

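View pics/top_5.png

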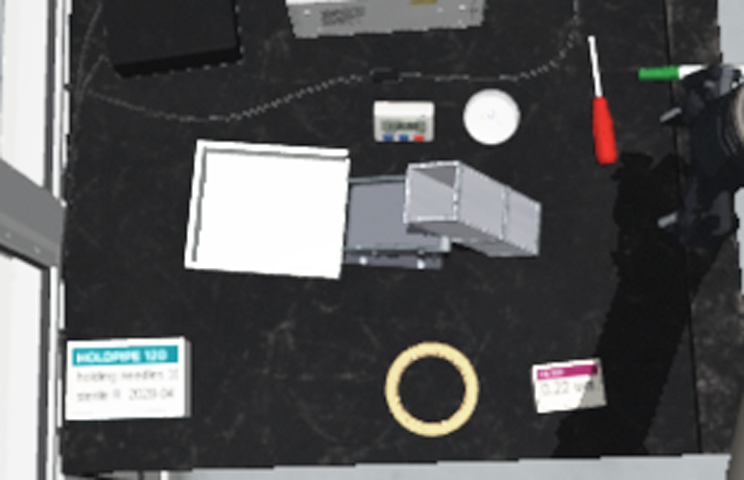

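{"name": "move_arm", "arguments": {
  "increments": "1 1 8 -20 0.136 -0.013 0; 1 1 8 -28 0.136 -0.013 0; 1 1 8 -32 0.136 -0.013 0; 1 1 8 -32 0.136 -0.013 0; 1 1 8 -32 0.136 -0.013 0; 1 0 7 -28 0.136 -0.013 0; 1 0 0 -5 0 0 0; 1 0 0 0 0 0 0"
}}

```text
t: 9.6
eef_pos: [0.5175, -0.201, 0.0967]
tool_rot: [-0.335, 0.641, 0.584, 0.368]
contact_force: [0.4, 0.2, 1.2]
gripper_width: 1.003
```

```bash
python3 -c "
from h import *
tool();print(bot.get_obs()['q'])
o=snap(6)
"
```

```text
y [ 0.996 -0.094 -0.001] z [ 0.081  0.86  -0.504]
stand frame TCP xs -0.1264 ys -0.0017 z 0.0967 pitch deg -30.3
[ 0.93885652  0.87455365 -0.33904585  1.60398271 -0.59434766  1.37799251
  0.86906119]
{'t': 9.6, 'q': [0.939, 0.875, -0.339, 1.604, -0.594, 1.378, 0.869], 'eef_pos': [0.518, -0.201, 0.097], 'tool_rot': [-0.335, 0.641, 0.584, 0.368], 'contact_force': [0.442, 0.22, 1.156], 'gripper_width': 1.003}
```

View pics/side_6.png

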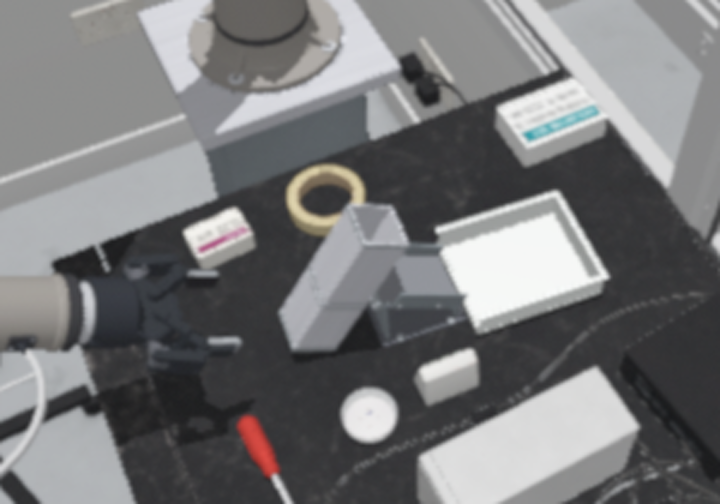

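View pics/top_6.png

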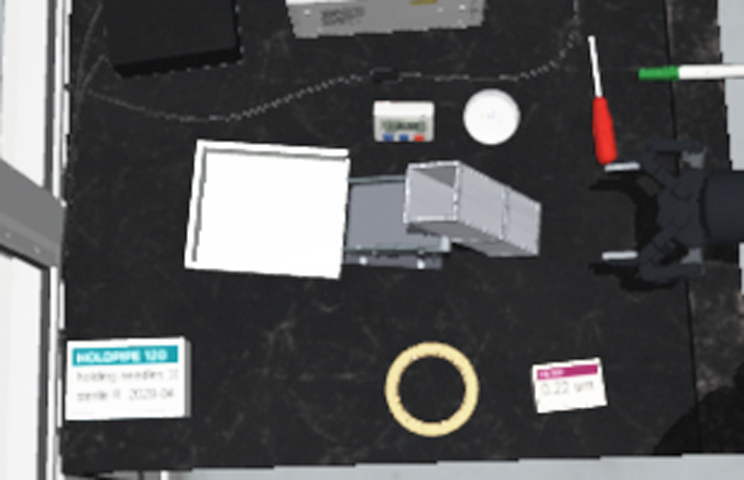

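{"name": "move_arm", "arguments": {
  "increments": "1 1 23 -13 0 0 0; 1 2 25 -15 0 0 0; 1 2 25 -14 0 0 0; 1 2 20 -12 0 0 0; 1 0 0 0 0 0 0; 0 0 0 0 0 0 0; 0 0 0 0 0 0 0; 0 0 0 0 0 0 0",
  "newtons": 80
}}

```text
t: 10.7
eef_pos: [0.5246, -0.1103, 0.0426]
tool_rot: [-0.335, 0.642, 0.583, 0.369]
contact_force: [-0.5, -5.1, 7.3]
gripper_width: 0.66
```

```bash
python3 -c "
from h import *
tool();print(bot.get_obs()['q'])
o=snap(7)
"
```

```text
y [ 0.995 -0.097 -0.   ] z [ 0.084  0.86  -0.503]
stand frame TCP xs -0.0355 ys -0.0 z 0.0426 pitch deg -30.2
[ 0.87547464  0.90865855 -0.38536698  1.74518724 -0.65405144  1.17428178
  0.91561536]
{'t': 10.7, 'q': [0.875, 0.909, -0.385, 1.745, -0.654, 1.174, 0.916], 'eef_pos': [0.525, -0.11, 0.043], 'tool_rot': [-0.335, 0.642, 0.583, 0.369], 'contact_force': [-0.546, -5.081, 7.346], 'gripper_width': 0.66}
```

View pics/side_7.png

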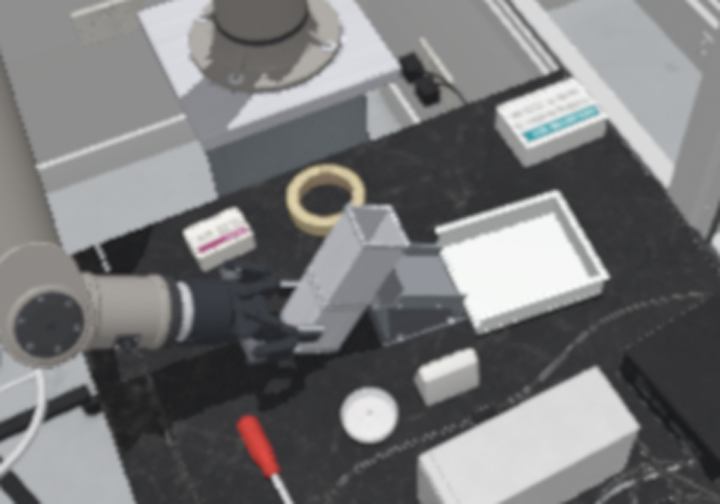

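View pics/top_7.png

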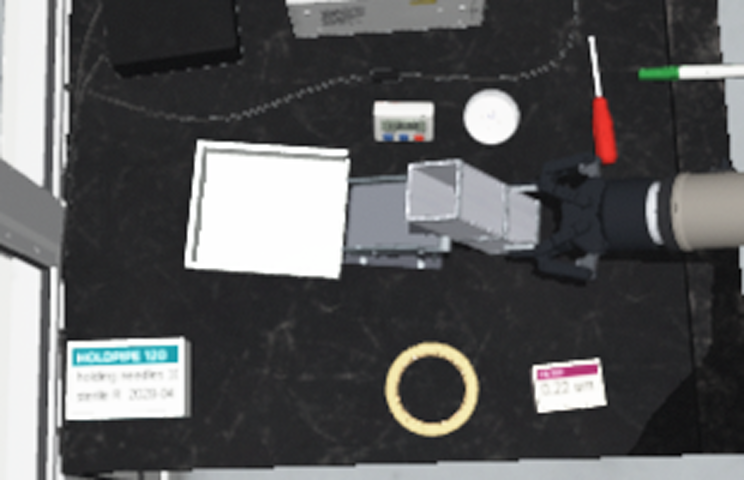

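```bash
python3 -c "
import numpy as np
L=np.array([0,90.])
def T(ph,c,g):
    a=np.radians(ph);u=np.array([np.cos(a),np.sin(a)]);n=np.array([-np.sin(a),np.cos(a)])
    return L+(44.1-c)*u+(8.7+g)*n
p=np.array([-35.5,42.6]);f=60
for ph,c,g in [(60,102,5),(52,98,7),(44,93,7),(36,88,7),(28,83,7),(20,78,7),(12,74,7),(5,72,7),(-5,71,7),(-15,71,6),(-24,71,5),(-30,71,4),(-30,71,0)]:
    t=T(ph,c,g);d=t-p;r=np.radians(f-ph);p=t;f=ph
    print(ph,t.round(1),'inc',(d[0]*.096).round(1),(d[0]*.995).round(1),d[1].round(1),'rot',(-.995*r).round(3),(.096*r).round(3))
"
```

```text
60 [-40.8  46.7] inc -0.5 -5.3 4.1 rot -0.0 0.0
52 [-45.6  57.2] inc -0.5 -4.7 10.5 rot -0.139 0.013
44 [-46.1  67.3] inc -0.1 -0.5 10.1 rot -0.139 0.013
36 [-44.7  76.9] inc 0.1 1.3 9.6 rot -0.139 0.013
28 [-41.7  85.6] inc 0.3 3.0 8.7 rot -0.139 0.013
20 [-37.2  93.2] inc 0.4 4.5 7.6 rot -0.139 0.013
12 [-32.5  99.1] inc 0.5 4.7 6.0 rot -0.139 0.013
5 [-29.2 103.2] inc 0.3 3.3 4.1 rot -0.122 0.012
-5 [-25.4 108. ] inc 0.4 3.7 4.8 rot -0.174 0.017
-15 [-22.2 111.2] inc 0.3 3.2 3.2 rot -0.174 0.017
-24 [-19.  113.5] inc 0.3 3.2 2.3 rot -0.156 0.015
-30 [-16.9 114.4] inc 0.2 2.0 1.0 rot -0.104 0.01
-30 [-18.9 111. ] inc -0.2 -2.0 -3.5 rot -0.0 0.0
```

{"name": "move_arm", "arguments": {
  "increments": "0 0 -5 4 0 0 0; 0 -0.5 -5 10.5 -0.139 0.013 0; 0 0 -0.5 10 -0.139 0.013 0; 0 0 1.5 9.5 -0.139 0.013 0; 0 0.5 3 8.5 -0.139 0.013 0; 0 0.5 4.5 7.5 -0.139 0.013 0; 0 0.5 4.5 6 -0.139 0.013 0; 0 0.5 3.5 4 -0.122 0.012 0"
}}

```text
t: 11.8
eef_pos: [0.5254, -0.1016, 0.1025]
tool_rot: [-0.027, 0.74, 0.672, 0.03]
contact_force: [0.2, -0.1, -2.3]
gripper_width: 0.659
```

```bash
python3 -c "
from h import *
tool();print(bot.get_obs()['q'])
o=snap(8)
"
```

```text
y [ 0.995 -0.096  0.001] z [ 0.009  0.08  -0.997]
stand frame TCP xs -0.0267 ys 0.0 z 0.1025 pitch deg -85.4
[ 0.19390502  0.38406513 -0.08170426  1.97408307 -0.07044923  0.78651974
  0.07222643]
{'t': 11.8, 'q': [0.194, 0.384, -0.082, 1.974, -0.07, 0.787, 0.072], 'eef_pos': [0.525, -0.102, 0.103], 'tool_rot': [-0.027, 0.74, 0.672, 0.03], 'contact_force': [0.218, -0.075, -2.296], 'gripper_width': 0.659}
```

View pics/side_8.png

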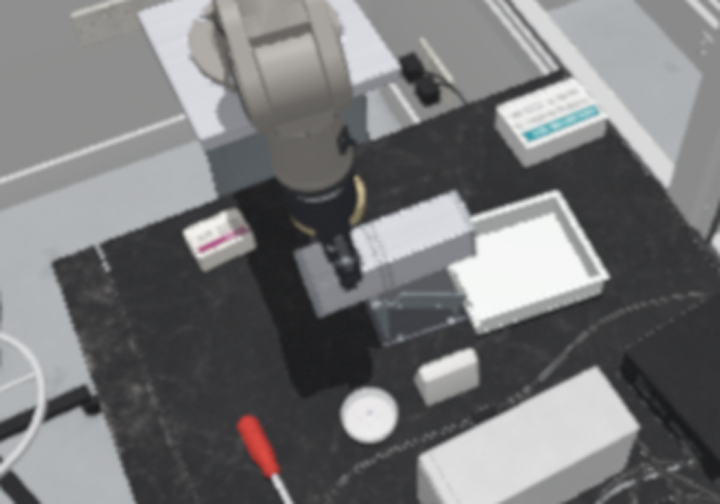

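View pics/top_8.png

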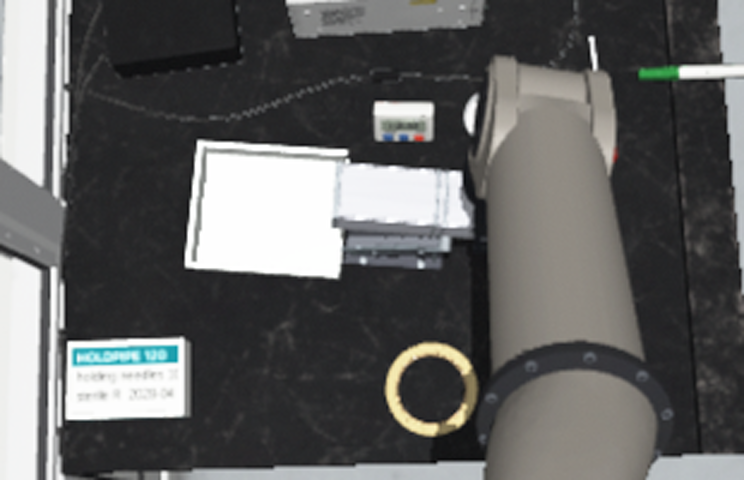

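```bash
python3 -c "
from h import *
xs=np.array([.096,.995,0]);ys=np.array([-.995,.096,0]);L=np.array([.528,-.075,0])
for n in('top','side'):
  z=np.load(n+'_8.npz');W=cloud(n,z['d'])
  X=(W-L)@xs;Y=(W-L)@ys;Z=W[...,2]
  m=(abs(Y)<.06)&(X>-.0)&(X<.16)&(Z>.125)&(Z<.19)
  q=np.c_[X[m],Z[m]]
  print(n,m.sum(),'Y',np.percentile(Y[m],[1,5,95,99]).round(4),'Xmax',np.percentile(X[m],[95,99,100]).round(4))
  l=np.polyfit(q[:,0],q[:,1],1);print('slope',np.degrees(np.arctan(l[0])),'z at0',l[1])
  # yaw: Y median by X bins edge
  print([(round(a,2),np.percentile(Y[m&(abs(X-a)<.01)],[5,95]).round(4)) for a in(.02,.06,.1)])
  # stand rails/walls from first image
  z=np.load(n+'0.npz');W=cloud(n,z['d']);X=(W-L)@xs;Y=(W-L)@ys;Z=W[...,2]
  for a in(.0,.04,.07):
    m=(abs(Y)<.08)&(abs(X-a)<.012)&(Z>.09-.577*a+.006 if a>.02 else (Z>.08))
    if m.sum()>5:print('rail',a,m.sum(),np.percentile(Y[m],[2,10,50,90,98]).round(4))
  m=(abs(Y)<.08)&(abs(X-.07)<.015)&(abs(Z-(.09-.577*X))<.006);print('floor',np.percentile(Y[m],[2,50,98]).round(4))
"
```

```text
top 1305 Y [-0.0268 -0.0243  0.0306  0.0311] Xmax [0.1188 0.1237 0.1258]
slope 4.4013545341756695 z at0 0.1532669213032071
[(0.02, array([-0.0243,  0.0307])), (0.06, array([-0.0244,  0.0307])), (0.1, array([-0.0239,  0.0304]))]
rail 0.0 142 [-0.0352 -0.0279  0.0034  0.0357  0.0433]
rail 0.04 157 [-0.0366 -0.0339  0.0054  0.0428  0.0442]
rail 0.07 148 [-0.036  -0.0338  0.0019  0.0425  0.0441]
floor [-0.0326  0.0043  0.044 ]
side 1140 Y [-0.0316 -0.0303  0.0246  0.0279] Xmax [0.1249 0.1295 0.134 ]
slope 4.058466008967181 z at0 0.14909683740462593
[(0.02, array([-0.0307,  0.0243])), (0.06, array([-0.0301,  0.0248])), (0.1, array([-0.0298,  0.0245]))]
rail 0.0 107 [-0.0397 -0.036  -0.0026  0.0333  0.0404]
rail 0.04 96 [-0.0409 -0.0393 -0.0005  0.0396  0.0411]
rail 0.07 98 [-0.0411 -0.0398  0.0083  0.0393  0.0407]
floor [-0.0408  0.0034  0.0386]
```

{"name": "move_arm", "arguments": {
  "increments": "0 -2 0.5 6 -0.174 0.017 0; 0 0 3 4 -0.174 0.017 0; 0 0 3 2.5 -0.16 0.015 0; 0 0 2 1 -0.1 0.01 0; 0 0 0 0 0 0 0; 0 0 0 0 0 0 0; 0 0 0 0 0 0 0; 0 0 0 0 0 0 0"
}}

```text
t: 12.9
eef_pos: [0.5236, -0.0943, 0.1156]
tool_rot: [0.175, 0.716, 0.648, -0.192]
contact_force: [0.5, 4.1, 2.4]
gripper_width: 0.658
```

```bash
python3 -c "
from h import *
tool();print(bot.get_obs()['q'])
o=snap(9)
xs=np.array([.096,.995,0]);ys=np.array([-.995,.096,0]);L=np.array([.528,-.075,0])
for n in o:
  W=o[n][1]
  X=(W-L)@xs;Y=(W-L)@ys;Z=W[...,2]
  m=(abs(Y)<.026)&(X>.03)&(X<.12)&(Z>.07)&(Z<.19)
  q=np.c_[X[m],Z[m]]
  l=np.polyfit(q[:,0],q[:,1],1);a=np.arctan(l[0]);print(n,m.sum(),'slope',np.degrees(a),'top face height over ledge, normal',(l[1]-.09)*np.cos(a))
"
```

```text
y [ 0.995 -0.098  0.001] z [-0.049 -0.499 -0.865]
stand frame TCP xs -0.0196 ys 0.0025 z 0.1156 pitch deg -120.1
[-0.37119452  0.44526434  0.13469026  1.98778     0.53425172  0.97247275
 -0.7061567 ]
{'t': 12.9, 'q': [-0.371, 0.445, 0.135, 1.988, 0.534, 0.972, -0.706], 'eef_pos': [0.524, -0.094, 0.116], 'tool_rot': [0.175, 0.716, 0.648, -0.192], 'contact_force': [0.478, 4.147, 2.384], 'gripper_width': 0.658}
top 141 slope -28.701117727589114 top face height over ledge, normal 0.06128901972362999
side 276 slope -11.858555138745428 top face height over ledge, normal 0.031544481673656304
```

View pics/side_9.png

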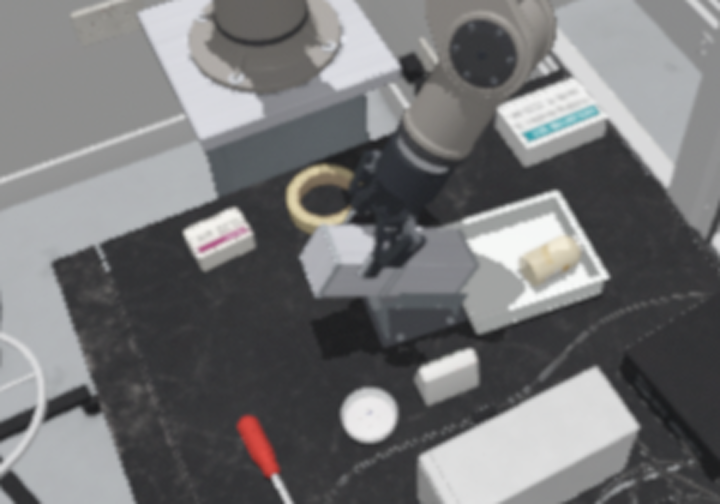

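View pics/top_9.png

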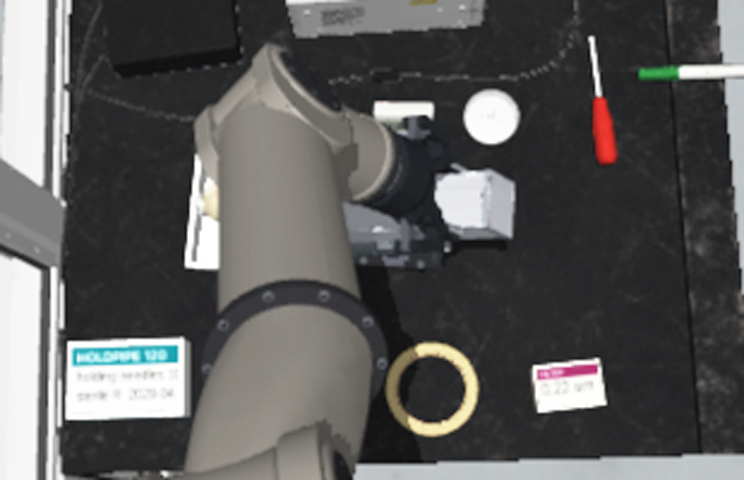

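{"name": "move_arm", "arguments": {
  "increments": "0 0 -0.5 -1 0 0 0; 0 0 -0.5 -1 0 0 0; 0 0 -0.5 -0.8 0 0 0; 0 0 0 0 0 0 0; 0 0 0 0 0 0 0; 0 0 0 0 0 0 0; 0 0 0 0 0 0 0; 0 0 0 0 0 0 0"
}}

```text
t: 14.0
eef_pos: [0.5236, -0.095, 0.1153]
tool_rot: [0.175, 0.715, 0.648, -0.193]
contact_force: [-8.9, 9.3, 28.7]
gripper_width: 0.66
```

```bash
python3 -c "
from h import *
tool();print(bot.get_obs()['contact_force'])
xs=np.array([.096,.995,0]);ys=np.array([-.995,.096,0]);L=np.array([.528,-.075,.09])
a=np.radians(-30);u=np.cos(a)*xs+np.array([0,0,np.sin(a)]);n=-np.sin(a)*xs+np.array([0,0,np.cos(a)])
for k in('top','side'):
  z=np.load(k+'_9.npz');W=cloud(k,z['d'])-L
  U=W@u;N=W@n;Y=W@ys
  m=(abs(Y)<.025)&(N>.02)&(N<.07)&(U>-.12)&(U<.17)
  print(k,m.sum(),np.percentile(U[m],[0,1,5,50,95,99,100]).round(4))
  m&=(N>.052); print(np.percentile(N[m&(U<-.03)],[5,50,95]).round(4),np.percentile(N[m&(U>.08)],[5,50,95]).round(4) if (m&(U>.08)).sum() else '',np.percentile(U[m],[1,99]).round(4))
"
```

```text
y [ 0.995 -0.097  0.001] z [-0.049 -0.501 -0.864]
stand frame TCP xs -0.0203 ys 0.0024 z 0.1153 pitch deg -120.2
[-8.89554269  9.32238564 28.66135922]
top 713 [-0.0771 -0.0754 -0.0747 -0.0458  0.0875  0.0952  0.1037]
[0.0565 0.0613 0.0648] [0.0595 0.0632 0.0659] [-0.0751  0.0972]
side 697 [-0.0759 -0.0747 -0.0735 -0.0272  0.1173  0.1254  0.1287]
[0.0547 0.0594 0.0618] [0.0594 0.0616 0.0641] [-0.0736  0.1255]
```

{"name": "move_arm", "arguments": {
  "increments": "0 0 1 2 0 0 0; 0 0 1 2 0 0 0; 0 0.5 3.5 -2 0 0 0; 0 0 3.5 -2 0 0 0; 0 0 0 0 0 0 0; 0 0 0 0 0 0 0; 0 0 0 0 0 0 0; 0 0 0 0 0 0 0"
}}

```text
t: 15.0
eef_pos: [0.5237, -0.0859, 0.1122]
tool_rot: [0.175, 0.715, 0.649, -0.193]
contact_force: [-0.1, 0.1, -1.8]
gripper_width: 0.661
```

```bash
python3 -c "
from h import *
tool();print(bot.get_obs()['contact_force'],bot.get_obs()['torque'])"
```

```text
y [ 0.995 -0.096 -0.001] z [-0.049 -0.5   -0.865]
stand frame TCP xs -0.0113 ys 0.0032 z 0.1122 pitch deg -120.2
[-0.09184866  0.085788   -1.77647183] [ 0.70217797 -0.05799104  0.03254911]
```

{"name": "move_arm", "arguments": {
  "increments": "0 0 -0.3 -0.6 0 0 0; 0 0 -0.3 -0.5 0 0 0; 0 0 0 0 0 0 0; 0 0 0 0 0 0 0; 0 0 0 0 0 0 0; 0 0 0 0 0 0 0; 0 0 0 0 0 0 0; 0 0 0 0 0 0 0"
}}

```text
t: 16.0
eef_pos: [0.5238, -0.0864, 0.1114]
tool_rot: [0.175, 0.715, 0.649, -0.193]
contact_force: [-2.1, 1.0, 4.7]
gripper_width: 0.659
```

Light contact (about 5 N up). Now releasing.

{"name": "move_arm", "arguments": {
  "increments": "0.7 0 0 0 0 0 0; 0.75 0 0 0 0 0 0; 0.85 0 0 0 0 0 0; 1 0 0 0 0 0 0; 1 0 0 0 0 0 0; 1 0 0 0 0 0 0; 1 0 0 0 0 0 0; 1 0 0 0 0 0 0"
}}

```text
t: 17.0
eef_pos: [0.5238, -0.0864, 0.1111]
tool_rot: [0.175, 0.715, 0.649, -0.193]
contact_force: [-0.2, 0.9, -1.8]
gripper_width: 1.0
```

```bash
python3 -c "
from h import *
tool();snap(10)"
```

```text
y [ 0.995 -0.096 -0.001] z [-0.049 -0.5   -0.865]
stand frame TCP xs -0.0117 ys 0.0031 z 0.1111 pitch deg -120.2
{'t': 17.0, 'q': [-0.383, 0.455, 0.131, 1.987, 0.533, 0.972, -0.719], 'eef_pos': [0.524, -0.086, 0.111], 'tool_rot': [0.175, 0.715, 0.649, -0.193], 'contact_force': [-0.21, 0.941, -1.824], 'gripper_width': 1.0}
```

View pics/side_10.png

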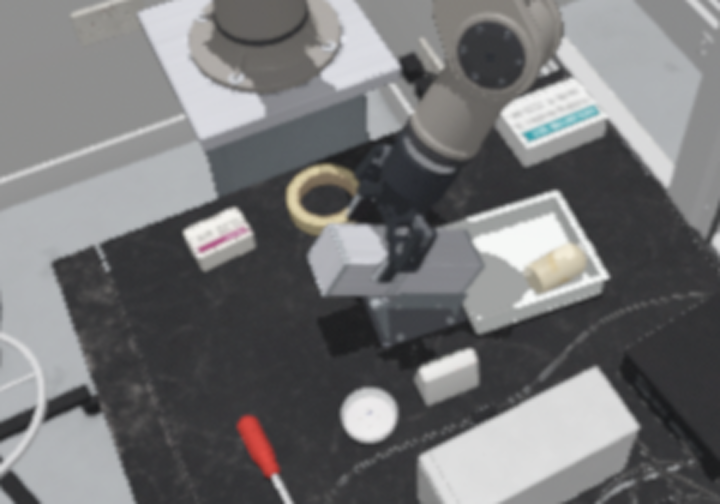

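{"name": "move_arm", "arguments": {
  "increments": "1 0.5 5 8.7 0 0 0; 1 0.5 5 8.7 0 0 0; 1 1 10 17.3 0 0 0; 1 1 10 17.3 0 0 0; 1 1.5 15 26 0 0 0; 1 1.5 15 26 0 0 0; 1 1 10 30 0 0 0; 1 0 0 40 0 0 0"
}}

```text
t: 18.1
eef_pos: [0.5305, -0.0148, 0.2862]
tool_rot: [0.174, 0.714, 0.65, -0.193]
contact_force: [-0.4, 0.0, -0.7]
gripper_width: 1.0
```

{"name": "move_arm", "arguments": {
  "increments": "1 0 -30 10 0.1 -0.01 0; 1 0 -45 0 0.1 -0.01 0; 1 0 -45 0 0.1 -0.01 0; 1 0 -45 0 0.1 -0.01 0; 1 0 -45 0 0.1 -0.01 0; 1 0 -45 0 0 0 0; 1 0 -45 0 0 0 0; 1 0 0 0 0 0 0"
}}

```text
t: 19.1
eef_pos: [0.5292, -0.3206, 0.2957]
tool_rot: [0.009, 0.742, 0.67, -0.009]
contact_force: [0.4, 0.6, 0.5]
gripper_width: 0.999
```

```bash
python3 -c "
from h import *
tool();snap(11)
xs=np.array([.096,.995,0]);ys=np.array([-.995,.096,0]);L=np.array([.528,-.075,.09])
a=np.radians(-30);u=np.cos(a)*xs+np.array([0,0,np.sin(a)]);n=-np.sin(a)*xs+np.array([0,0,np.cos(a)])
for k in('top','side'):
  z=np.load(k+'_11.npz');W=cloud(k,z['d'])-L
  U=W@u;N=W@n;Y=W@ys
  m=(abs(Y)<.025)&(N>.05)&(N<.07)&(U>-.12)&(U<.17)
  print(k,m.sum(),np.percentile(U[m],[1,99]).round(4),'slope err deg',np.degrees(np.polyfit(U[m],N[m],1)[0]).round(2),np.median(N[m]).round(4))
  # bottle: above tray floor
  X=W@xs;Z=W[...,2]+.09
  m=(X>.13)&(X<.275)&(abs(Y)<.06)&(Z>.025)&(Z<.06)&(N<.0+.9)
  m&=~((N>-.01)&(U<.145));print('bottle X',np.percentile(X[m],[1,50,99]).round(3),'Y',np.percentile(Y[m],[1,50,99]).round(3),'z',np.percentile(Z[m],99).round(3))
  for nm,(cx,cy,r) in dict(timer=(.643,-.025,.05),dish=(.651,-.127,.045),scr=(.66,-.253,.1),box=(.36,.29,.09)).items():
    o=[]
    for f in('0','_11'):
      z=np.load(k+f+'.npz');V=cloud(k,z['d']);mm=(abs(V[...,0]-cx)<r)&(abs(V[...,1]-cy)<(r if nm!='scr' else .03))&(V[...,2]>.01)&(V[...,2]<.07);o.append(V[mm].mean(0).round(4).tolist())
    print(nm,o)
"
```

```text
y [ 0.995 -0.102  0.001] z [-0.002 -0.026 -1.   ]
stand frame TCP xs -0.2442 ys -0.0248 z 0.2957 pitch deg -91.5
{'t': 19.1, 'q': [0.19, 0.313, 0.312, 1.612, -0.076, 1.221, 0.411], 'eef_pos': [0.529, -0.321, 0.296], 'tool_rot': [0.009, 0.742, 0.67, -0.009], 'contact_force': [0.435, 0.56, 0.478], 'gripper_width': 0.999}
top 1322 [-0.0645  0.1333] slope err deg 0.25 0.0623
bottle X [0.21  0.243 0.274] Y [-0.052 -0.025 -0.004] z 0.052
timer [[0.6445, -0.0249, 0.0407], [0.6446, -0.0248, 0.0408]]
dish [[0.6513, -0.1269, 0.0184], [0.6513, -0.1269, 0.0183]]
scr [[0.6439, -0.2539, 0.0193], [0.6419, -0.2543, 0.0192]]
box [[0.36, 0.2897, 0.0414], [0.3602, 0.2897, 0.0413]]
side 836 [-0.0636  0.1342] slope err deg 0.27 0.0602
bottle X [0.209 0.239 0.273] Y [-0.057 -0.039 -0.013] z 0.048
timer [[0.662, -0.0287, 0.0382], [0.6619, -0.0286, 0.038]]
dish [[0.6559, -0.1285, 0.0162], [0.6559, -0.1283, 0.0162]]
scr [[0.6486, -0.2559, 0.0172], [0.6471, -0.2561, 0.0172]]
box [[0.3716, 0.2857, 0.0364], [0.3717, 0.2855, 0.0362]]
```

View pics/side_11.png

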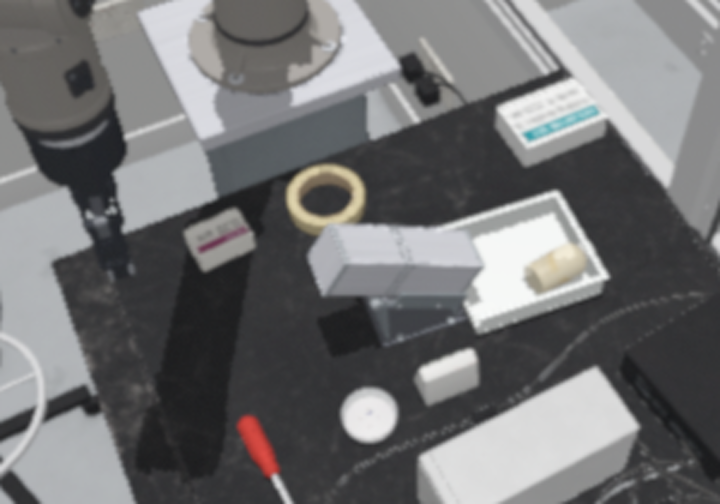

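View pics/top_11.png

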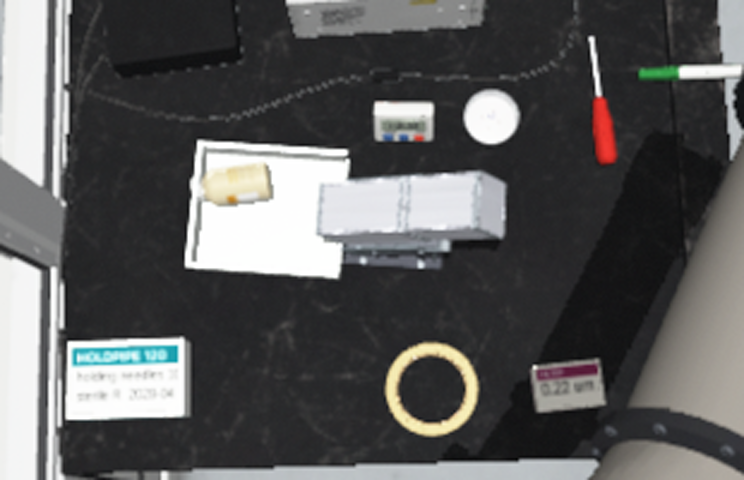

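```bash
python3 -c "
from h import *
a=np.load('top0.npz')['p'].astype(int);b=np.load('top_11.npz')['p'].astype(int)
print('screwdriver px diff',abs(a-b)[112:172,325:355].max())
print(bot.hand_in())"
```

```text
screwdriver px diff 23
the job is handed in; nothing more can be done
None
```

The job is done and handed in at about 19 s of the 64 s allowed. The canister lies mouth-down in the chute, pointing at the tray, and the bottle lies in the tray, clear of it.

**What I did:** I gripped the canister near its top and stood its foot in front of the stand. I leaned it about 30° from upright against the ledge and let go, and a picture showed it staying there by itself. I then took hold of it again about 45 mm from its foot and tipped it into the chute. The bottle slid out, and I slid the canister about 8 mm further down the chute before releasing it and moving the arm away.

**Last checks:**
- **Canister:** it lies within about 0.3° of the chute's slope, with about 64 mm of its foot end before the ledge (50 to 80 mm was asked).
- **Bottle:** it lies on the tray floor in the far half, with its nearest point about 210 mm past the ledge. The canister's mouth ends at about 145 mm. It did not move between the last two side pictures.
- **Forces:** the highest reading I saw was about 30 N, once, when I pressed the canister lightly onto the chute.
- **Bystanders:** the timer, dish and carton read within 0.3 mm of where they started. The screwdriver's depth average differed by 1.5 to 2 mm. I put that down to depth noise, because the pictures show it in the same place and the largest pixel difference around it was small (23 of 255).

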